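# Seal the storage box: press the lid home, fold down its four clips

### The arm

A 6-joint arm with a two-finger parallel gripper is mounted at the origin on a cart in front of the work surface, level with it; the furniture and walls round the work are solid. World frame = base frame: x ahead of the robot, y to its left, z up, the work surface at z = 0. Lengths are in mm, angles in rad, forces in N, time in s.
With the tool pointing down it reaches from about 275 to 750 mm from the base axis. Payload 10.2 kg.
Tool frame: the origin (TCP) lies at the very end of the fingers, on their centre line; the grasp point (between the pads) lies 19 mm behind it; z points along the fingers, y is the direction in which the jaws open and shut (so a half turn about z gives the same grasp; the last joint's range is limited). The gripper opens to 85 mm and grips with 20 to 120 N. Pads are 22 mm wide; open, the fingers measure 114 mm over their backs; the gripper's body (76 mm by 85 mm) begins 54 mm behind the grasp point. The pads swing forward as they close: fully open they stand 13 mm farther back than shut.
Start: joints at [-1.4, 0.313, 1.498, -0, 1.331, -0.223], TCP at [201.431, -484.827, 231.294] pointing down, gripper open.
Joint ranges: [-2.94, 2.94], [-0.97, 2.17], [0.19, 2.56], [-1.23, 4.37], [0.02, 3.11], [-2.88, 2.88]. Speed limits (rad/s): [2.39, 2.39, 3.01, 3.14, 3.14, 3.14].

### API

Orientations are given as a unit quaternion [w, x, y, z].
In Python, from rig import sensors, imaging, ctrl gives the robot as it stands.
- The arm moves only by the shell command python3 -m creep 'ROWS' [FORCE]. ROWS is JSON, a list of rows, each an object with "grip": the finger opening in mm, from 0 to 85.4; "linear": the shift along the tool's x, y, z in mm, a list of three; "rot": the turn, a rotation vector about the tool's x, y, z in rad, a list of three. A call has 1 to 12 rows; each row shifts and turns the commanded pose from where the row before left it, along the tool's axes as they then stand; what a row does not reach is not made up. A row lasts 1/12 s, in which the tool goes at most 41.7 mm and 7.16 degrees, less where a joint would pass 70% of its speed; a pose out of reach is approached as far as the arm can. A call with a gripper value outside its range is refused whole. The fingers move at their own pace and stop on an object; FORCE is the grip in N (left out, the last holds). Time passes only in rows, so rows that do not move let the fingers close. It gives the time, the measured TCP pose, the force and the opening at its end, in the units of the state.
- sensors.sense(): the state, without advancing time (a new reading comes with each control period).
- imaging.capture(name): name is "scene" or "top"; returns (picture, depth): 420x560x3 uint8, red, green, blue; 420x560 float32, mm along the optical axis (not along the pixel's ray), 0 where there is no reading.
- imaging.camera_params(name): a dict with "intrinsics" (3x3 intrinsics, pixels), "R" (3x3) and "t" (3): a world point X has camera coordinates R X + t. Camera axes: x right, y down, z forward; pixel columns grow to the right and rows downward; lengths in mm; the calibration is good to about 2 mm. A picture is of the moment at which its call begins. camera_params takes no time and is no camera call.
- ctrl.finish_job(): hands the job in, once; it reports no verdict.
The state is a dict: "time_s": time; "joints": joint angles; "dq": joint speeds; "tau": joint torques, N m; "eef_pos": TCP position; "ee_rot": TCP orientation; "force": force on the tool from outside, world axes, zero at the start; "wrist_torque": the same for the moment, N m; "grip_width": opening from 0.0 (shut) to 1.0 (fully open).
Only numpy, scipy, OpenCV 4.12 (cv2) and the standard library are available. Lean on these libraries where they do the work, as an engineer would, in place of code of your own. Each camera call takes 0.05 s, during which the arm holds its last target.

### The job

The lid of the storage box in the tray stands proud of its rim. Press it down in the middle until it is fully home, then fold each of the four clip flaps around its edge down against the box side until it snaps shut. Work gently, never pressing hard (30 N at most), and leave the things standing around it where they are.

Things in the scene. Friction and masses are not known exactly. Their poses are not given: they have to be found in the camera images.
- storage_box: black tray, 118 (x) x 158 (y) x 10 mm, fast on the counter, with the storage box in it. Origin: centre of its underside, on the counter; x across the short way, y along the long way, z up. The box, its lid and clips are square with it but not centred: see rim_mid.
- rim_mid (a point): point 84 mm above the tray's origin, the height of the grey tub's rim. The tub, 94 (x) x 134 (y) mm, has play in the tray: its centre (and the lid's and clips' with it) lies up to 7 mm off this point in x and in y, which no reading shows; find it by eye or by gently touching lid edges. It drags on rubber and stays put under pushes below about 40 N.
- lid_mid (a point): point 96 mm above the tray's origin: height of the lid's top once home (102 when 6 mm proud). White lid, centred on the tub: 116 (x) x 156 (y) mm, edge 10 mm thick, from 84 to 94 mm up when home; its middle 78 x 118 mm, the place to press, is 2 mm higher. A clip is hinged in the middle of each side; the lid's edge is bare beyond 21 mm either side of it.
- lid (a joint): how far the lid has been pushed down, m: 0 = standing 6 mm proud, 0.006 = fully home (hard stop; its rubber seal gives about 0.04 mm per N). Pushing takes about 10 N all the way; it stays level and stays where it is left. Unless it is home the clips' lips strike the catch beads on the tub and cannot close.
- shaker_mid (a point): squat glass sugar dispenser, 72 mm across, 98 mm high, a bystander; point half-way up
- mug: white mug standing upside down, 70 x 99 x 90 mm high, a bystander that does not move; origin at the centre of its underside
- dispenser_mid (a point): taller glass sugar dispenser, 69 mm across, 121 mm high, a bystander; point half-way up
- clip_front (a joint): angle, rad, of the flap on the -x side (42 wide, 34 long, 4 mm thick): 0 = out, 25 deg above level; 0.436 level; 2.007 = shut, straight down (hard stop). Hinge at x = -60, y = 0 mm from the lid's centre, 89 mm up when home. A weak spring opens it; from 1.7 its lip rides a bead, needing 0.15 N m (6 N inward, 26 mm below the hinge, plus friction); past 1.8 it snaps to 2.0 and stays.
- clip_back (a joint): angle, rad, of the flap on the +x side (42 wide, 34 long, 4 mm thick): 0 = out, 25 deg above level; 0.436 level; 2.007 = shut, straight down (hard stop). Hinge at x = +60, y = 0 mm from the lid's centre, 89 mm up when home. A weak spring opens it; from 1.7 its lip rides a bead, needing 0.15 N m (6 N inward, 26 mm below the hinge, plus friction); past 1.8 it snaps to 2.0 and stays.
- clip_left (a joint): angle, rad, of the flap on the +y side (42 wide, 34 long, 4 mm thick): 0 = out, 25 deg above level; 0.436 level; 2.007 = shut, straight down (hard stop). Hinge at x = 0, y = +80 mm from the lid's centre, 89 mm up when home. A weak spring opens it; from 1.7 its lip rides a bead, needing 0.15 N m (6 N inward, 26 mm below the hinge, plus friction); past 1.8 it snaps to 2.0 and stays.
- clip_right (a joint): angle, rad, of the flap on the -y side (42 wide, 34 long, 4 mm thick): 0 = out, 25 deg above level; 0.436 level; 2.007 = shut, straight down (hard stop). Hinge at x = 0, y = -80 mm from the lid's centre, 89 mm up when home. A weak spring opens it; from 1.7 its lip rides a bead, needing 0.15 N m (6 N inward, 26 mm below the hinge, plus friction); past 1.8 it snaps to 2.0 and stays.

How it is judged:
By the outcome, as a careful person would: the job done as asked, in the order asked, and still so for the second after the job is handed in, with the robot touching nothing.
It also fails if it takes over 72 s, if anything falls off the work surface, if the arm or the gripper's body presses on something with over 40 N, if the wrist force passes 120 N, or if a joint passes its speed limit or range.

## Working session

There is one attempt and no reset: what is moved stays moved. The work goes in short steps, Python scripts to look and compute and a shell command to move; the robot and the scene stay as the last step left them, time stands still between calls to the robot, and variables do not carry over. Pictures are saved under pics/ and viewed, and the job is handed in when it is done.

```bash
ls; mkdir -p pics; python3 - <<'E'
from rig import sensors, imaging
import cv2,numpy as np
print(sensors.sense())
for n in("scene","top"):
    p,d=imaging.capture(n); cv2.imwrite(f"pics/{n}0.png",p[:,:,::-1]); np.savez(f"{n}0.npz",p=p,d=d)
    c=imaging.camera_params(n); print(n,c)
E
```

```text
pics
{'time_s': 0.0, 'joints': array([-1.40038506e+00,  3.13454284e-01,  1.49847056e+00, -1.03029668e-05,
        1.33097803e+00, -2.23430351e-01]), 'dq': array([-0.00162725,  0.00028262, -0.00021512, -0.00115752,  0.00095816,
        0.00142661]), 'tau': array([-1.16357089e-03, -4.12272406e+01, -2.59745854e+01, -2.31322274e-04,
        4.14251379e-03,  1.79698492e-05]), 'eef_pos': array([ 201.38845284, -484.5512504 ,  230.72027862]), 'ee_rot': array([-6.55014005e-04,  9.80673221e-01,  1.95651741e-01,  1.23631816e-05]), 'force': array([-0.01268887,  0.04324506,  0.21635083]), 'wrist_torque': array([-0.01575722,  0.0176881 , -0.00516072]), 'grip_width': 0.9967944958692566}
scene {'intrinsics': array([[435.60273263,   0.        , 279.46623873],
       [  0.        , 435.60273263, 209.89167915],
       [  0.        ,   0.        ,   1.        ]]), 'R': array([[-0.73568599, -0.67731582, -0.00306616],
       [-0.50605978,  0.5526689 , -0.66216356],
       [ 0.45018843, -0.48559279, -0.74935307]]), 't': array([490.5689074 , 330.15760908, 769.47331024])}
top {'intrinsics': array([[525.24434456,   0.        , 272.46614494],
       [  0.        , 525.24434456, 213.90251046],
       [  0.        ,   0.        ,   1.        ]]), 'R': array([[ 0.08328061, -0.99650785,  0.00603689],
       [-0.97517018, -0.08274181, -0.20541889],
       [ 0.20520104,  0.01122042, -0.97865552]]), 't': array([  38.41314426,  614.20431949, 1170.02356949])}
```

View pics/scene0.png

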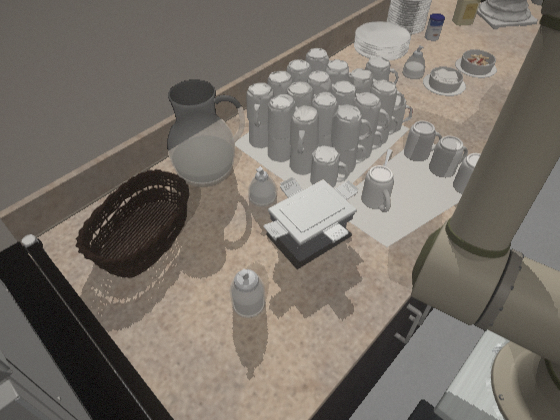

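View pics/top0.png

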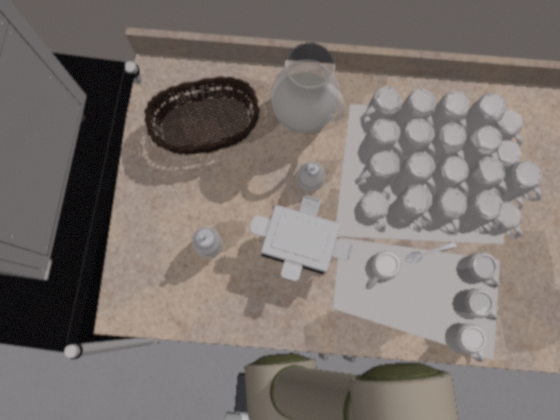

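```bash
cat > h.py <<'E'
import numpy as np,cv2
from rig import sensors, imaging
def cloud(n,d):
    c=imaging.camera_params(n);K=np.array(c["intrinsics"]);R=np.array(c["R"]);t=np.array(c["t"])
    v,u=np.mgrid[:d.shape[0],:d.shape[1]]
    P=np.stack([(u-K[0,2])/K[0,0]*d,(v-K[1,2])/K[1,1]*d,d],-1)
    W=(P-t)@R
    W[d<=0]=np.nan
    return W
def proj(n,X):
    c=imaging.camera_params(n);K=np.array(c["intrinsics"]);R=np.array(c["R"]);t=np.array(c["t"])
    p=(np.asarray(X,float)@R.T+t)@K.T
    return p[...,:2]/p[...,2:]
E
python3 - <<'E'
from h import *
for n,b in(("top",(240,190,360,290)),("scene",(230,150,410,330))):
    z=np.load(n+"0.npz");p,d=z["p"],z["d"];W=cloud(n,d)
    x0,y0,x1,y1=b
    cv2.imwrite(f"pics/{n}crop.png",cv2.resize(p[y0:y1,x0:x1,::-1],None,fx=600/(y1-y0)*.99,fy=600/(y1-y0)*.99,interpolation=cv2.INTER_CUBIC))
    for q in ([(300,238),(260,226),(310,206),(291,270),(343,250),(206,240),(312,172),(384,265)] if n=="top" else [(313,208),(247,290),(262,187),(324,165),(378,185)]):
        print(n,q,W[q[1],q[0]].round(1))
    W=W[y0:y1,x0:x1].reshape(-1,3);
    m=(W[:,2]>92)&(W[:,2]<112)
    print(m.sum(),np.nanpercentile(W[m],[0,2,50,98,100],axis=0).round(1))
E
```

```text
top (300, 238) [551.3  22.8  98.4]
top (260, 226) [571.5 115.3  96.8]
top (310, 206) [626.6   5.5 101. ]
top (291, 270) [477.5  37.6  98.9]
top (343, 250) [531.7 -75.2 102.1]
top (206, 240) [528.4 233.3 101.8]
top (312, 172) [713.7   5.2  80.6]
top (384, 265) [ 507.8 -171.7   86. ]
4655 [[455.9 -95.2  92. ]
 [470.1 -81.4  93. ]
 [552.8  21.9  98.1]
 [636.7 124.3 104.8]
 [649.8 139.6 111.1]]
scene (313, 208) [550.2  20.3 101.2]
scene (247, 290) [517.1 251.8  87.4]
scene (262, 187) [707.7  16.9  54.3]
scene (324, 165) [ 630.6 -119.7   80.4]
scene (378, 185) [ 495.6 -149.7   81.5]
4545 [[ 454.9 -203.9   92. ]
 [ 470.4  -93.9   93.1]
 [ 546.1   28.6   98.9]
 [ 643.9  250.1  105. ]
 [ 730.5  261.   111.5]]
```

View pics/topcrop.png

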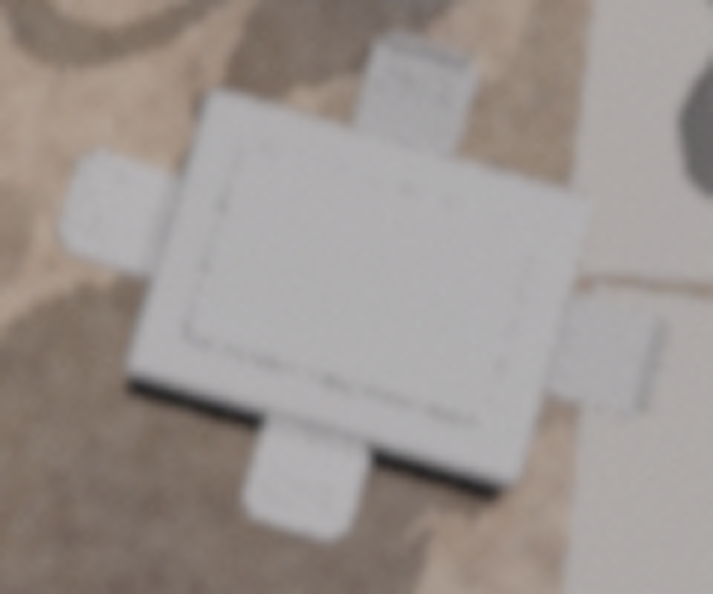

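View pics/scenecrop.png

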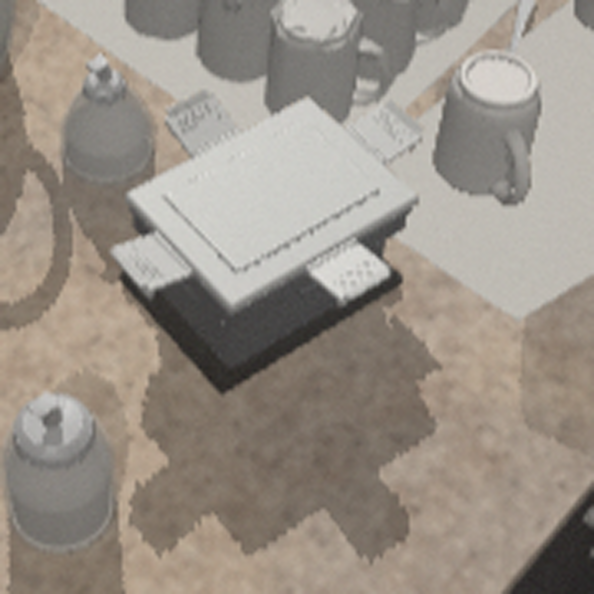

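```bash
cat > fit.py <<'E'
from h import *
from scipy.optimize import least_squares
pk={"top":np.array([[212,90],[590,198],[506,486],[132,376]])/4.95+[240,190],
    "scene":np.array([[310,97],[417,200],[232,300],[130,200]])/3.3+[230,150]}
# model order: (+x,+y),(+x,-y),(-x,-y),(-x,+y) for top
def model(p,z):
    c,s=np.cos(p[2]),np.sin(p[2])
    q=np.array([[58,78],[58,-78],[-58,-78],[-58,78]],float)
    return np.c_[q@np.array([[c,s],[-s,c]])+p[:2],np.full(4,z)]
order={"top":[0,1,2,3],"scene":[1,2,3,0]}
def res(p,ns):
    return np.concatenate([(proj(n,model(p,100))[order[n]]-pk[n]).ravel() for n in ns])
for ns in(["top"],["scene"],["top","scene"]):
    r=least_squares(res,[552,22,-.1],args=(ns,)); print(ns,r.x.round(3),r.fun.round(1))
p=r.x
for n,b in(("top",(240,190,360,290)),("scene",(230,150,410,330))):
    im=np.load(n+"0.npz")["p"][:,:,::-1].copy();x0,y0,x1,y1=b;k=594/(y1-y0)
    im=cv2.resize(im[y0:y1,x0:x1],None,fx=k,fy=k,interpolation=cv2.INTER_CUBIC)
    for z,col in((100,(0,0,255)),(90,(0,200,0))):
        q=((proj(n,model(p,z))-[x0,y0]+.5)*k).astype(int); cv2.polylines(im,[q],True,col,1)
    cv2.imwrite(f"pics/{n}fit.png",im)
E
python3 fit.py; python3 - <<'E'
from h import *
for n in("top","scene"):
    W=cloud(n,np.load(n+"0.npz")["d"]);R=W.reshape(-1,3)
    for nm,c in(("A",(715,5)),("B",(520,243)),("mug",(503,-165))):
        m=(np.hypot(R[:,0]-c[0],R[:,1]-c[1])<55)&(R[:,2]>25)
        print(n,nm,np.nanpercentile(R[m],[1,50,99],axis=0).round(0).tolist(), np.nanmax(R[m][:,2]))
E
```

```text
['top'] [ 5.30847e+02 -7.21500e+00 -2.04000e-01] [ 3.7  5.9 -6.4  3.3 -2.7 -5.4  5.4 -3.1]
['scene'] [ 5.49085e+02  2.20900e+01 -2.06000e-01] [-0.1 -0.7  2.1 -1.  -0.   2.9 -2.  -2.1]
['top', 'scene'] [ 5.41641e+02  6.57400e+00 -2.07000e-01] [ -1.9   0.7 -12.2  -1.8  -8.7 -10.8  -0.3  -8.6   6.7  -2.7   9.2  -3.2
   7.8   0.3   5.5  -4.3]
top A [[691.0, -27.0, 27.0], [715.0, 7.0, 54.0], [751.0, 38.0, 98.0]] 100.92388308793072
top B [[501.0, 206.0, 29.0], [529.0, 235.0, 81.0], [565.0, 270.0, 120.0]] 122.69530907967713
top mug [[459.0, -206.0, 27.0], [504.0, -168.0, 85.0], [540.0, -143.0, 93.0]] 96.857306227093
scene A [[689.0, -18.0, 26.0], [711.0, 15.0, 53.0], [745.0, 36.0, 98.0]] 99.77496880044617
scene B [[500.0, 214.0, 26.0], [520.0, 250.0, 78.0], [555.0, 272.0, 120.0]] 122.47044316495123
scene mug [[457.0, -203.0, 26.0], [500.0, -157.0, 75.0], [537.0, -144.0, 92.0]] 93.95102994593425
```

```bash
python3 - <<'E'
import cv2,numpy as np
a=cv2.imread("pics/topfit.png");b=cv2.imread("pics/scenefit.png")
b=cv2.resize(b,(int(b.shape[1]*a.shape[0]/b.shape[0]),a.shape[0]));c=np.hstack([a,b]);cv2.imwrite("pics/fits.png",cv2.resize(c,(800,int(800*c.shape[0]/c.shape[1]))))
E
```

```text
(no output)
```

View pics/fits.png

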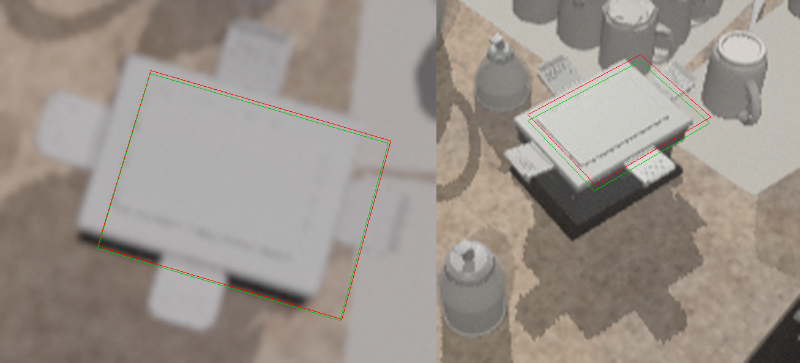

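```bash
sed -i 's#/4.95+#/5.94-.5+#; s#/3.3+#/3.3-.5+#' fit.py; python3 fit.py;  python3 - <<'E'
import cv2,numpy as np
a=cv2.imread("pics/topfit.png");b=cv2.imread("pics/scenefit.png")
b=cv2.resize(b,(int(b.shape[1]*a.shape[0]/b.shape[0]),a.shape[0]));c=np.hstack([a,b]);cv2.imwrite("pics/fits2.png",cv2.resize(c,(800,int(800*c.shape[0]/c.shape[1]))))
E
```

```text
['top'] [ 5.51983e+02  2.27860e+01 -2.02000e-01] [-1.1 -0.6  1.2  0.1  2.   0.7 -2.1 -0.4]
['scene'] [ 5.50771e+02  2.17310e+01 -2.06000e-01] [-0.1 -0.7  2.  -1.  -0.   2.8 -2.  -2. ]
['top', 'scene'] [ 5.51328e+02  2.22470e+01 -2.04000e-01] [-0.8 -0.3  1.4  0.5  2.2  1.1 -1.9 -0.2 -0.5 -0.7  1.7 -1.  -0.3  2.9
 -2.3 -2. ]
```

View pics/fits2.png

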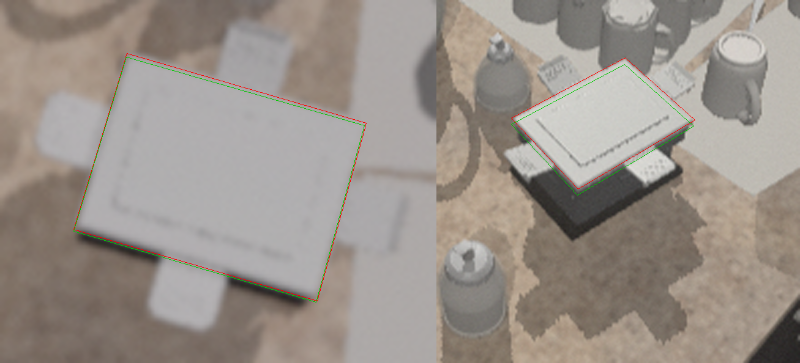

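```bash
cat > s.py <<'E'
from h import *
from scipy.spatial.transform import Rotation as Ro
C=np.array([551.4,22.2]);Y=-0.204
def st(show=True):
    s=sensors.sense();q=s["ee_rot"];M=Ro.from_quat(np.r_[q[1:],q[0]]).as_matrix()
    c,sn=np.cos(Y),np.sin(Y);B=np.array([[c,sn,0],[-sn,c,0],[0,0,1]])
    p=B@(np.array(s["eef_pos"])-np.r_[C,0]);f=B@s["force"]
    print("t%.2f box"%s["time_s"],p.round(2),"F",f.round(1),"T",(B@s["wrist_torque"]).round(2),"toolx yaw-Y %.3f"%((np.arctan2(M[1,0],M[0,0])-Y)),"z",M[:,2].round(3),"g%.2f"%s["grip_width"])
    return p,M,B
def to(tgt):
    p,M,B=st();d=M.T@B.T@(np.array(tgt)-p);print("tool delta",d.round(1))
if __name__=="__main__":
    import sys
    st()
    if len(sys.argv)>3: to([float(a) for a in sys.argv[1:4]])
E
python3 -m creep '[{"grip":0,"linear":[0,0,0],"rot":[0,0,0.1196]},{"grip":0,"linear":[0,0,0],"rot":[0,0,0.1196]},{"grip":0,"linear":[0,0,0],"rot":[0,0,0.1196]},{"grip":0,"linear":[0,0,0],"rot":[0,0,0.1196]},{"grip":0,"linear":[0,0,0],"rot":[0,0,0.1196]},{"grip":0,"linear":[0,0,0],"rot":[0,0,0]}]' 20; python3 s.py 0 0 150
```

```text
time_s: 0.6
eef_pos: [201.4, -484.7, 231.0]
ee_rot: [-0.0, 0.995, -0.104, -0.0]
force: [-0.1, -0.2, 0.3]
grip_width: 0.143
t0.60 box [-240.05 -567.28  230.96] F [-0.  -0.2  0.3] T [-0.02  0.02 -0.01] toolx yaw-Y -0.004 z [-0.     0.001 -1.   ] g0.14
t0.60 box [-240.05 -567.28  230.96] F [-0.  -0.2  0.3] T [-0.02  0.02 -0.01] toolx yaw-Y -0.004 z [-0.     0.001 -1.   ] g0.14
tool delta [ 237.5 -568.3   81.3]
```

```bash
python3 -m creep '[{"grip":0,"linear":[12,-28.4,0],"rot":[0,0,0]},{"grip":0,"linear":[12,-28.4,0],"rot":[0,0,0]},{"grip":0,"linear":[12,-28.4,0],"rot":[0,0,0]},{"grip":0,"linear":[12,-28.4,0],"rot":[0,0,0]},{"grip":0,"linear":[12,-28.4,0],"rot":[0,0,0]},{"grip":0,"linear":[12,-28.4,0],"rot":[0,0,0]},{"grip":0,"linear":[12,-28.4,0],"rot":[0,0,0]},{"grip":0,"linear":[12,-28.4,0],"rot":[0,0,0]},{"grip":0,"linear":[12,-28.4,0],"rot":[0,0,0]},{"grip":0,"linear":[12,-28.4,0],"rot":[0,0,0]},{"grip":0,"linear":[12,-28.4,0],"rot":[0,0,0]},{"grip":0,"linear":[12,-28.4,0],"rot":[0,0,0]}]'; python3 s.py 0 0 150
```

```text
time_s: 1.6
eef_pos: [412.1, -178.8, 231.3]
ee_rot: [-0.0, 0.995, -0.1, -0.0]
force: [0.7, -0.6, 0.9]
grip_width: 0.001
t1.60 box [ -95.67 -225.08  231.27] F [ 0.8 -0.4  0.9] T [-0.01  0.02  0.01] toolx yaw-Y 0.004 z [-0.  0. -1.] g0.00
t1.60 box [ -95.67 -225.08  231.27] F [ 0.8 -0.4  0.9] T [-0.01  0.02  0.01] toolx yaw-Y 0.004 z [-0.  0. -1.] g0.00
tool delta [  96.6 -224.7   81.3]
```

```bash
python3 -m creep '[{"grip":0,"linear":[12,-28,0],"rot":[0,0,0]},{"grip":0,"linear":[12,-28,0],"rot":[0,0,0]},{"grip":0,"linear":[12,-28,0],"rot":[0,0,0]},{"grip":0,"linear":[12,-28,0],"rot":[0,0,0]},{"grip":0,"linear":[12,-28,5],"rot":[0,0,0]},{"grip":0,"linear":[12,-28,10],"rot":[0,0,0]},{"grip":0,"linear":[12,-28,20],"rot":[0,0,0]},{"grip":0,"linear":[12,-28,25],"rot":[0,0,0]},{"grip":0,"linear":[0,0,25],"rot":[0,0,0]},{"grip":0,"linear":[0,0,20],"rot":[0,0,0]},{"grip":0,"linear":[0,0,10],"rot":[0,0,0]},{"grip":0,"linear":[0,0,0],"rot":[0,0,0]}]'; python3 s.py 0 0 103; python3 - <<'E'
from h import *
p,d=imaging.capture("scene");cv2.imwrite("pics/s1.png",cv2.resize(p[110:330,200:440,::-1],None,fx=2.7,fy=2.7))
E
```

```text
time_s: 2.6
eef_pos: [549.9, 19.7, 114.3]
ee_rot: [-0.0, 0.995, -0.101, -0.002]
force: [0.4, -0.1, -0.0]
grip_width: 0.002
t2.60 box [ -0.96  -2.74 114.27] F [ 0.5 -0.  -0. ] T [ 0.01 -0.    0.05] toolx yaw-Y 0.002 z [-0.004  0.001 -1.   ] g0.00
t2.60 box [ -0.96  -2.74 114.27] F [ 0.5 -0.  -0. ] T [ 0.01 -0.    0.05] toolx yaw-Y 0.002 z [-0.004  0.001 -1.   ] g0.00
tool delta [ 1.  -2.7 11.3]
```

View pics/s1.png

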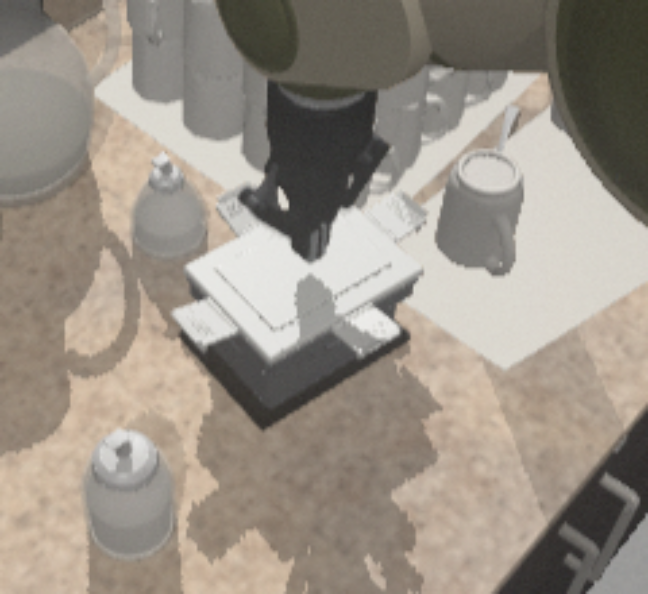

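```bash
python3 -m creep '[{"grip":0,"linear":[1,-2.7,4],"rot":[0,0,0]},{"grip":0,"linear":[0,0,4],"rot":[0,0,0]},{"grip":0,"linear":[0,0,3],"rot":[0,0,0]},{"grip":0,"linear":[0,0,0],"rot":[0,0,0]}]'; python3 s.py 0 0 100;python3 -m creep '[{"grip":0,"linear":[0,0,0.5],"rot":[0,0,0]},{"grip":0,"linear":[0,0,0.5],"rot":[0,0,0]},{"grip":0,"linear":[0,0,0.5],"rot":[0,0,0]},{"grip":0,"linear":[0,0,0.5],"rot":[0,0,0]},{"grip":0,"linear":[0,0,0],"rot":[0,0,0]}]'; python3 s.py 0 0 96
```

```text
time_s: 2.98
eef_pos: [552.4, 21.9, 105.2]
ee_rot: [0.0, 0.995, -0.102, -0.0]
force: [-0.3, 0.6, 0.1]
grip_width: -0.003
t2.98 box [ 1.0500e+00 -5.0000e-02  1.0518e+02] F [-0.4  0.5  0.1] T [0.03 0.02 0.01] toolx yaw-Y -0.000 z [-0.  0. -1.] g-0.00
t2.98 box [ 1.0500e+00 -5.0000e-02  1.0518e+02] F [-0.4  0.5  0.1] T [0.03 0.02 0.01] toolx yaw-Y -0.000 z [-0.  0. -1.] g-0.00
tool delta [-1.1 -0.1  5.2]
time_s: 3.4
eef_pos: [552.5, 22.0, 103.3]
ee_rot: [-0.0, 0.995, -0.102, -0.0]
force: [-0.8, 0.0, 0.3]
grip_width: 0.001
t3.40 box [1.1200e+00 3.0000e-02 1.0329e+02] F [-0.8 -0.1  0.3] T [ 0.01  0.03 -0.01] toolx yaw-Y -0.000 z [-0.  0. -1.] g0.00
t3.40 box [1.1200e+00 3.0000e-02 1.0329e+02] F [-0.8 -0.1  0.3] T [ 0.01  0.03 -0.01] toolx yaw-Y -0.000 z [-0.  0. -1.] g0.00
tool delta [-1.1  0.   7.3]
```

```bash
python3 -m creep '[{"grip":0,"linear":[0,0,0.5],"rot":[0,0,0]},{"grip":0,"linear":[0,0,0.5],"rot":[0,0,0]},{"grip":0,"linear":[0,0,0.5],"rot":[0,0,0]},{"grip":0,"linear":[0,0,0.5],"rot":[0,0,0]},{"grip":0,"linear":[0,0,0.5],"rot":[0,0,0]},{"grip":0,"linear":[0,0,0.5],"rot":[0,0,0]},{"grip":0,"linear":[0,0,0.5],"rot":[0,0,0]},{"grip":0,"linear":[0,0,0],"rot":[0,0,0]}]'; python3 s.py;python3 -m creep '[{"grip":0,"linear":[0,0,0.5],"rot":[0,0,0]},{"grip":0,"linear":[0,0,0.5],"rot":[0,0,0]},{"grip":0,"linear":[0,0,0.5],"rot":[0,0,0]},{"grip":0,"linear":[0,0,0],"rot":[0,0,0]}]'; python3 s.py
```

```text
time_s: 4.07
eef_pos: [552.4, 22.0, 99.7]
ee_rot: [-0.0, 0.995, -0.102, -0.0]
force: [-0.0, -0.7, -0.6]
grip_width: -0.005
t4.07 box [1.050e+00 6.000e-02 9.968e+01] F [ 0.1 -0.7 -0.6] T [0.   0.01 0.05] toolx yaw-Y -0.000 z [-0.  0. -1.] g-0.00
time_s: 4.4
eef_pos: [552.6, 22.0, 99.2]
ee_rot: [0.0, 0.995, -0.102, 0.0]
force: [-3.3, 0.1, 7.9]
grip_width: -0.002
t4.40 box [1.200e+00 5.000e-02 9.915e+01] F [-3.2 -0.6  7.9] T [-0.05  0.67  0.  ] toolx yaw-Y -0.000 z [ 0. -0. -1.] g-0.00
```

```bash
python3 -m creep '[{"grip":0,"linear":[0,0,0.5],"rot":[0,0,0]},{"grip":0,"linear":[0,0,0.5],"rot":[0,0,0]},{"grip":0,"linear":[0,0,0],"rot":[0,0,0]}]'; python3 s.py;python3 -m creep '[{"grip":0,"linear":[0,0,0.5],"rot":[0,0,0]},{"grip":0,"linear":[0,0,0.5],"rot":[0,0,0]},{"grip":0,"linear":[0,0,0],"rot":[0,0,0]}]'; python3 s.py
```

```text
time_s: 4.65
eef_pos: [552.6, 22.0, 98.3]
ee_rot: [0.0, 0.995, -0.102, 0.0]
force: [-4.1, 0.5, 8.9]
grip_width: 0.001
t4.65 box [1.20e+00 6.00e-02 9.83e+01] F [-4.1 -0.3  8.9] T [-0.09  0.69 -0.02] toolx yaw-Y -0.000 z [ 0.001 -0.    -1.   ] g0.00
time_s: 4.9
eef_pos: [552.6, 22.0, 97.3]
ee_rot: [0.0, 0.995, -0.102, 0.0]
force: [-4.4, 0.7, 10.0]
grip_width: 0.004
t4.90 box [1.220e+00 7.000e-02 9.732e+01] F [-4.5 -0.2 10. ] T [-0.16  0.72 -0.02] toolx yaw-Y -0.000 z [ 0.001 -0.    -1.   ] g0.00
```

```bash
for i in 1 2; do python3 -m creep '[{"grip":0,"linear":[0,0,0.5],"rot":[0,0,0]},{"grip":0,"linear":[0,0,0.5],"rot":[0,0,0]},{"grip":0,"linear":[0,0,0],"rot":[0,0,0]}]' >/dev/null; python3 s.py; done
```

```text
t5.15 box [1.21e+00 7.00e-02 9.63e+01] F [-4.5  0.4  9.6] T [-0.1   0.72  0.05] toolx yaw-Y -0.000 z [ 0.001 -0.    -1.   ] g0.00
t5.40 box [1.220e+00 7.000e-02 9.552e+01] F [-4.8 -0.  12.1] T [-0.11  0.91 -0.01] toolx yaw-Y 0.000 z [ 0.001 -0.    -1.   ] g0.00
```

```bash
for i in 1 2 ; do python3 -m creep '[{"grip":0,"linear":[0,0,0.4],"rot":[0,0,0]},{"grip":0,"linear":[0,0,0],"rot":[0,0,0]}]' >/dev/null; python3 s.py; done
```

```text
t5.57 box [1.230e+00 6.000e-02 9.541e+01] F [-5.1 -0.1 14.2] T [-0.15  0.99  0.02] toolx yaw-Y 0.000 z [ 0.001 -0.    -1.   ] g0.00
t5.73 box [1.250e+00 8.000e-02 9.527e+01] F [-6.4 -1.3 15.9] T [-0.18  1.21  0.02] toolx yaw-Y 0.000 z [ 0.001 -0.    -1.   ] g0.00
```

```bash
for i in 1 2 3; do python3 -m creep '[{"grip":0,"linear":[-0.2,0,0.5],"rot":[0,0,0]},{"grip":0,"linear":[0,0,0],"rot":[0,0,0]}]' >/dev/null; python3 s.py; done
```

```text
t5.90 box [1.270e+00 8.000e-02 9.512e+01] F [-7.4 -1.9 19.2] T [-0.16  1.22 -0.  ] toolx yaw-Y 0.000 z [ 0.002 -0.    -1.   ] g0.00
t6.07 box [1.280e+00 7.000e-02 9.502e+01] F [-7.2 -1.  21.2] T [-0.2   1.34  0.01] toolx yaw-Y 0.000 z [ 0.002 -0.001 -1.   ] g0.00
t6.23 box [1.300e+00 9.000e-02 9.487e+01] F [-8.  -1.6 23.3] T [-0.22  1.39 -0.07] toolx yaw-Y 0.000 z [ 0.003 -0.001 -1.   ] g0.00
```

```bash
python3 -m creep '[{"grip":0,"linear":[0,0,-5],"rot":[0,0,0]},{"grip":0,"linear":[0,0,-15],"rot":[0,0,0]},{"grip":0,"linear":[0,0,-15],"rot":[0,0,0]},{"grip":0,"linear":[-20,0,0],"rot":[0,0,0]},{"grip":0,"linear":[-25,0,0],"rot":[0,0,0]},{"grip":0,"linear":[-25,0,0],"rot":[0,0,0]},{"grip":0,"linear":[-14,0,0],"rot":[0,0,0]},{"grip":0,"linear":[0,0,0],"rot":[0,0,0]}]'; python3 s.py -84 0 105; python3 - <<'E'
from h import *
p,d=imaging.capture("scene");cv2.imwrite("pics/s2.png",cv2.resize(p[110:330,200:440,::-1],None,fx=2.7,fy=2.7))
E
```

```text
time_s: 6.9
eef_pos: [467.6, 39.8, 127.1]
ee_rot: [-0.0, 0.995, -0.102, -0.001]
force: [-0.1, -0.2, 0.7]
grip_width: -0.003
t6.90 box [-85.59   0.28 127.06] F [-0.1 -0.2  0.7] T [ 0.01 -0.   -0.04] toolx yaw-Y 0.000 z [-0.001  0.    -1.   ] g-0.00
t6.90 box [-85.59   0.28 127.06] F [-0.1 -0.2  0.7] T [ 0.01 -0.   -0.04] toolx yaw-Y 0.000 z [-0.001  0.    -1.   ] g-0.00
tool delta [ 1.6  0.3 22.1]
```

View pics/s2.png

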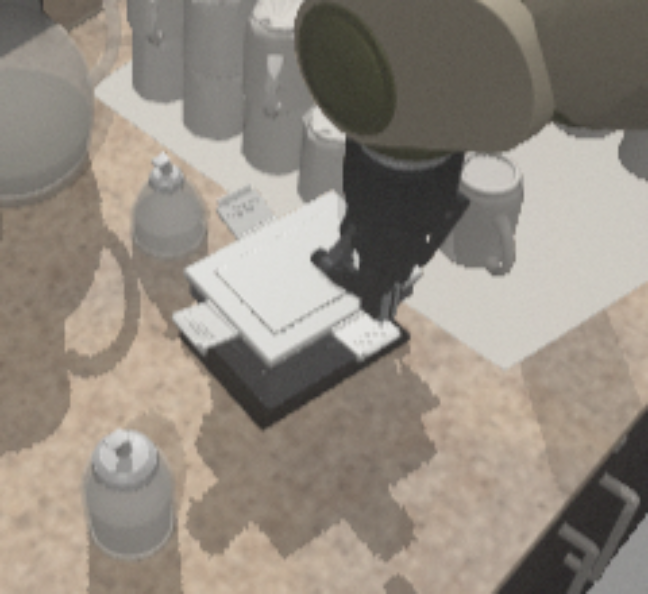

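```bash
python3 -m creep '[{"grip":0,"linear":[1,0,8],"rot":[0,0,0]},{"grip":0,"linear":[0,0,8],"rot":[0,0,0]},{"grip":0,"linear":[0,0,6],"rot":[0,0,0]},{"grip":0,"linear":[0,0,5],"rot":[0,0,0]},{"grip":0,"linear":[0,0,5],"rot":[0,0,0]},{"grip":0,"linear":[0,0,0],"rot":[0,0,0]}]' >/dev/null; python3 s.py -84 0 63;  python3 -m creep '[{"grip":0,"linear":[0,0,5],"rot":[0,0,0]},{"grip":0,"linear":[0,0,5],"rot":[0,0,0]},{"grip":0,"linear":[0,0,5],"rot":[0,0,0]},{"grip":0,"linear":[0,0,0],"rot":[0,0,0]}]' >/dev/null; python3 s.py -84 0 63; 
```

```text
t7.45 box [-8.282e+01 -2.000e-02  9.378e+01] F [ 0.4  0.6 -0.6] T [ 0.01 -0.02  0.02] toolx yaw-Y -0.000 z [-0.002  0.    -1.   ] g-0.00
t7.45 box [-8.282e+01 -2.000e-02  9.378e+01] F [ 0.4  0.6 -0.6] T [ 0.01 -0.02  0.02] toolx yaw-Y -0.000 z [-0.002  0.    -1.   ] g-0.00
tool delta [-1.1 -0.  30.8]
t7.78 box [-8.278e+01  3.000e-02  7.922e+01] F [-0.6  1.   0.2] T [0.02 0.07 0.  ] toolx yaw-Y -0.000 z [-0.001  0.    -1.   ] g-0.00
t7.78 box [-8.278e+01  3.000e-02  7.922e+01] F [-0.6  1.   0.2] T [0.02 0.07 0.  ] toolx yaw-Y -0.000 z [-0.001  0.    -1.   ] g-0.00
tool delta [-1.2  0.  16.2]
```

```bash
python3 -m creep '[{"grip":0,"linear":[0,0,5],"rot":[0,0,0]},{"grip":0,"linear":[0,0,5],"rot":[0,0,0]},{"grip":0,"linear":[0,0,5],"rot":[0,0,0]},{"grip":0,"linear":[0,0,0],"rot":[0,0,0]}]' >/dev/null; python3 s.py -76 0 63;  python3 - <<'E'
from h import *
p,d=imaging.capture("scene");cv2.imwrite("pics/s3.png",cv2.resize(p[110:330,200:440,::-1],None,fx=2.7,fy=2.7))
E
```

```text
t8.12 box [-8.323e+01  2.000e-02  6.382e+01] F [-2.1  1.1 -0.3] T [0.03 0.15 0.01] toolx yaw-Y -0.000 z [-0.002  0.    -1.   ] g0.00
t8.12 box [-8.323e+01  2.000e-02  6.382e+01] F [-2.1  1.1 -0.3] T [0.03 0.15 0.01] toolx yaw-Y -0.000 z [-0.002  0.    -1.   ] g0.00
tool delta [7.2 0.  0.8]
```

View pics/s3.png

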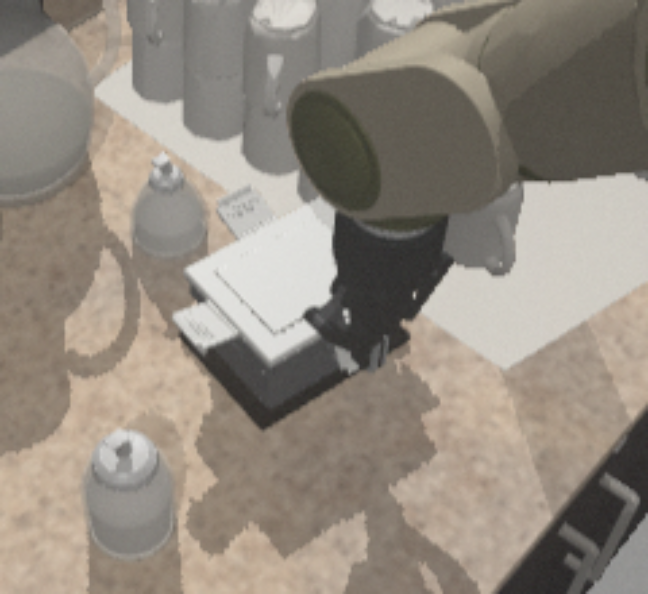

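```bash
python3 -m creep '[{"grip":0,"linear":[1,0,0.5],"rot":[0,0,0]},{"grip":0,"linear":[1,0,0],"rot":[0,0,0]},{"grip":0,"linear":[1,0,0],"rot":[0,0,0]},{"grip":0,"linear":[0,0,0],"rot":[0,0,0]}]' >/dev/null; python3 s.py;python3 -m creep '[{"grip":0,"linear":[1,0,0],"rot":[0,0,0]},{"grip":0,"linear":[1,0,0],"rot":[0,0,0]},{"grip":0,"linear":[0,0,0],"rot":[0,0,0]}]' >/dev/null; python3 s.py;python3 -m creep '[{"grip":0,"linear":[1,0,0],"rot":[0,0,0]},{"grip":0,"linear":[0,0,0],"rot":[0,0,0]}]' >/dev/null; python3 s.py;
```

```text
t8.50 box [-7.952e+01  7.000e-02  6.443e+01] F [-2.3 -0.8 -0.4] T [ 0.02  0.43 -0.01] toolx yaw-Y -0.000 z [-0.  0. -1.] g0.00
t8.75 box [-7.739e+01  5.000e-02  6.447e+01] F [-2.9 -0.4 -0.3] T [ 0.03  0.34 -0.01] toolx yaw-Y -0.000 z [-0.  0. -1.] g0.00
t8.92 box [-76.8    0.08  64.32] F [-3.2  0.2 -1.1] T [0.08 0.67 0.02] toolx yaw-Y -0.000 z [-0.001  0.    -1.   ] g-0.00
```

```bash
for i in 1 2 3 4; do python3 -m creep '[{"grip":0,"linear":[0.7,0,0],"rot":[0,0,0]},{"grip":0,"linear":[0,0,0],"rot":[0,0,0]}]' >/dev/null; python3 s.py; done
```

```text
t9.08 box [-76.59   0.08  64.15] F [-6.4 -0.  -0.2] T [-0.05  1.05 -0.01] toolx yaw-Y -0.000 z [-0.002  0.    -1.   ] g-0.00
t9.25 box [-7.637e+01  7.000e-02  6.400e+01] F [-7.6  0.3  0.4] T [-0.03  1.34 -0.04] toolx yaw-Y -0.000 z [-0.004  0.001 -1.   ] g0.00
t9.42 box [-75.99   0.09  63.86] F [-7.5 -0.2 -0.2] T [-0.04  1.44  0.02] toolx yaw-Y -0.000 z [-0.004  0.001 -1.   ] g0.00
t9.58 box [-7.550e+01  6.000e-02  6.374e+01] F [-8.8  0.1 -1.8] T [-0.01  1.56 -0.02] toolx yaw-Y -0.000 z [-0.005  0.001 -1.   ] g0.00
```

```bash
for i in 1 2 3 4; do python3 -m creep '[{"grip":0,"linear":[0.7,0,0],"rot":[0,0,0]},{"grip":0,"linear":[0,0,0],"rot":[0,0,0]}]' >/dev/null; python3 s.py; done
```

```text
t9.75 box [-74.98   0.09  63.61] F [-8.9 -0.  -2.7] T [-0.03  1.62 -0.  ] toolx yaw-Y 0.000 z [-0.005  0.001 -1.   ] g-0.00
t9.92 box [-74.34   0.08  63.49] F [-8.7 -0.4 -4. ] T [-0.05  1.55  0.03] toolx yaw-Y 0.000 z [-0.006  0.001 -1.   ] g-0.00
t10.08 box [-7.364e+01  7.000e-02  6.339e+01] F [-8.8 -0.8 -5.5] T [0.02 1.44 0.01] toolx yaw-Y -0.000 z [-0.006  0.001 -1.   ] g0.00
t10.25 box [-72.27   0.09  63.66] F [-5.1  0.7 -3. ] T [-0.02  0.96  0.02] toolx yaw-Y -0.000 z [-0.004  0.001 -1.   ] g0.00
```

```bash
for i in 1 2 3; do python3 -m creep '[{"grip":0,"linear":[0.7,0,0],"rot":[0,0,0]},{"grip":0,"linear":[0,0,0],"rot":[0,0,0]}]' >/dev/null; python3 s.py; done
```

```text
t10.42 box [-70.87   0.08  64.15] F [-6.1 -0.4 -3. ] T [-0.07  0.95  0.01] toolx yaw-Y -0.000 z [-0.002  0.    -1.   ] g-0.00
t10.58 box [-70.84   0.08  64.06] F [-9.8 -0.8  0.4] T [-0.08  1.45  0.03] toolx yaw-Y -0.000 z [-0.004  0.001 -1.   ] g-0.00
t10.75 box [-70.8    0.13  63.91] F [-13.2  -0.9   2. ] T [-0.04  1.93 -0.06] toolx yaw-Y 0.000 z [-0.005  0.001 -1.   ] g-0.00
```

```bash
python3 -m creep '[{"grip":0,"linear":[-8,0,0],"rot":[0,0,0]},{"grip":0,"linear":[-12,0,0],"rot":[0,0,0]},{"grip":0,"linear":[0,0,-20],"rot":[0,0,0]},{"grip":0,"linear":[0,0,-25],"rot":[0,0,0]},{"grip":0,"linear":[0,0,-20],"rot":[0,0,0]},{"grip":0,"linear":[25,0,0],"rot":[0,0,0]},{"grip":0,"linear":[30,0,0],"rot":[0,0,0]},{"grip":0,"linear":[30,0,0],"rot":[0,0,0]},{"grip":0,"linear":[30,0,0],"rot":[0,0,0]},{"grip":0,"linear":[30,0,0],"rot":[0,0,0]},{"grip":0,"linear":[26,0,0],"rot":[0,0,0]},{"grip":0,"linear":[0,0,0],"rot":[0,0,0]}]'; python3 s.py 86 0 105; python3 - <<'E'
from h import *
p,d=imaging.capture("scene");cv2.imwrite("pics/s4.png",cv2.resize(p[110:330,200:440,::-1],None,fx=2.7,fy=2.7))
E
```

```text
time_s: 11.75
eef_pos: [635.7, 4.1, 129.5]
ee_rot: [0.0, 0.995, -0.102, 0.002]
force: [-0.2, -0.7, -0.7]
grip_width: -0.003
t11.75 box [ 86.17  -0.65 129.47] F [-0.  -0.7 -0.7] T [0.01 0.01 0.01] toolx yaw-Y -0.001 z [ 0.005 -0.001 -1.   ] g-0.00
t11.75 box [ 86.17  -0.65 129.47] F [-0.  -0.7 -0.7] T [0.01 0.01 0.01] toolx yaw-Y -0.001 z [ 0.005 -0.001 -1.   ] g-0.00
tool delta [-0.3 -0.7 24.5]
```

View pics/s4.png

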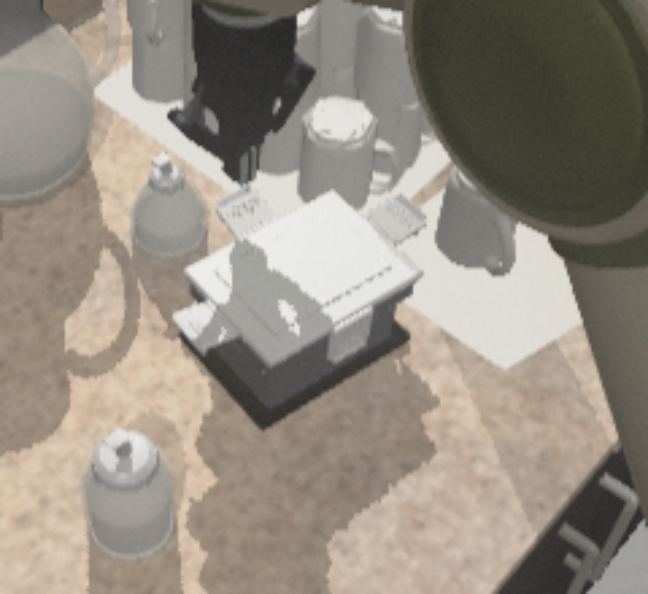

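```bash
python3 -m creep '[{"grip":0,"linear":[0,-0.7,8],"rot":[0,0,0]},{"grip":0,"linear":[0,0,8],"rot":[0,0,0]},{"grip":0,"linear":[0,0,8],"rot":[0,0,0]},{"grip":0,"linear":[0,0,6],"rot":[0,0,0]},{"grip":0,"linear":[0,0,6],"rot":[0,0,0]},{"grip":0,"linear":[0,0,0],"rot":[0,0,0]}]' >/dev/null; python3 s.py ;  python3 -m creep '[{"grip":0,"linear":[0,0,5],"rot":[0,0,0]},{"grip":0,"linear":[0,0,5],"rot":[0,0,0]},{"grip":0,"linear":[0,0,5],"rot":[0,0,0]},{"grip":0,"linear":[0,0,0],"rot":[0,0,0]}]' >/dev/null; python3 s.py; python3 -m creep '[{"grip":0,"linear":[0,0,5],"rot":[0,0,0]},{"grip":0,"linear":[0,0,5],"rot":[0,0,0]},{"grip":0,"linear":[0,0,3],"rot":[0,0,0]},{"grip":0,"linear":[0,0,0],"rot":[0,0,0]}]' >/dev/null; python3 s.py 74 0 63.5 
```

```text
t12.30 box [81.56  0.71 92.18] F [-0.5 -0.4  0.2] T [ 0.   -0.03 -0.04] toolx yaw-Y -0.000 z [-0.002  0.    -1.   ] g-0.00
t12.63 box [82.32  0.73 78.1 ] F [ 0.5 -0.2  0.7] T [ 0.07 -0.17  0.02] toolx yaw-Y -0.000 z [ 0. -0. -1.] g-0.00
t12.97 box [81.85  0.68 64.49] F [ 1.8 -0.3  0.3] T [-0.02 -0.27 -0.01] toolx yaw-Y -0.000 z [-0.001  0.    -1.   ] g-0.00
t12.97 box [81.85  0.68 64.49] F [ 1.8 -0.3  0.3] T [-0.02 -0.27 -0.01] toolx yaw-Y -0.000 z [-0.001  0.    -1.   ] g-0.00
tool delta [-7.9  0.7  1. ]
```

```bash
python3 -m creep '[{"grip":0,"linear":[-1,0.6,0],"rot":[0,0,0]},{"grip":0,"linear":[-1,0,0],"rot":[0,0,0]},{"grip":0,"linear":[-1,0,0],"rot":[0,0,0]},{"grip":0,"linear":[-1,0,0],"rot":[0,0,0]},{"grip":0,"linear":[0,0,0],"rot":[0,0,0]}]' >/dev/null; python3 s.py;for i in 1 2 3 4; do python3 -m creep '[{"grip":0,"linear":[-0.8,0,0],"rot":[0,0,0]},{"grip":0,"linear":[0,0,0],"rot":[0,0,0]}]' >/dev/null; python3 s.py; done
```

```text
t13.38 box [ 7.998e+01 -1.000e-02  6.591e+01] F [11.8  0.9 -4.5] T [ 0.15 -1.97 -0.05] toolx yaw-Y -0.001 z [ 0.005 -0.001 -1.   ] g0.00
t13.55 box [ 7.947e+01 -6.000e-02  6.597e+01] F [12.4  1.1 -5.1] T [ 0.11 -2.2  -0.02] toolx yaw-Y -0.001 z [ 0.006 -0.001 -1.   ] g-0.00
t13.72 box [ 7.862e+01 -6.000e-02  6.586e+01] F [12.8  0.7 -5.4] T [ 0.1  -2.24 -0.01] toolx yaw-Y -0.001 z [ 0.006 -0.001 -1.   ] g-0.00
t13.88 box [77.32 -0.08 65.61] F [10.4  0.3 -5.5] T [ 0.03 -1.72 -0.05] toolx yaw-Y -0.001 z [ 0.004 -0.001 -1.   ] g0.00
t14.05 box [ 7.535e+01 -3.000e-02  6.531e+01] F [ 4.2 -0.7 -2.1] T [-0.08 -0.56 -0.01] toolx yaw-Y -0.000 z [ 0.001 -0.    -1.   ] g-0.00
```

```bash
for i in 1 2 3 4; do python3 -m creep '[{"grip":0,"linear":[-0.6,0,0],"rot":[0,0,0]},{"grip":0,"linear":[0,0,0],"rot":[0,0,0]}]' >/dev/null; python3 s.py; done
```

```text
t14.22 box [ 7.485e+01 -5.000e-02  6.548e+01] F [ 5.8 -0.4 -3.5] T [-0.02 -0.96  0.01] toolx yaw-Y -0.000 z [ 0.001 -0.    -1.   ] g0.00
t14.38 box [ 7.482e+01 -5.000e-02  6.562e+01] F [ 8.7 -0.2 -4.6] T [ 0.06 -1.46  0.03] toolx yaw-Y -0.000 z [ 0.003 -0.001 -1.   ] g-0.00
t14.55 box [ 7.478e+01 -6.000e-02  6.574e+01] F [12.5  0.2 -5.8] T [ 0.08 -1.9   0.01] toolx yaw-Y -0.001 z [ 0.005 -0.001 -1.   ] g-0.00
t14.72 box [ 7.476e+01 -7.000e-02  6.592e+01] F [14.3  0.5 -7.2] T [ 0.07 -2.35  0.  ] toolx yaw-Y -0.001 z [ 0.006 -0.001 -1.   ] g-0.00
```

```bash
python3 -m creep '[{"grip":0,"linear":[6,0,0],"rot":[0,0,0]},{"grip":0,"linear":[6,0,0],"rot":[0,0,0]},{"grip":0,"linear":[0,0,-15],"rot":[0,0,0]},{"grip":0,"linear":[0,0,-25],"rot":[0,0,0]},{"grip":0,"linear":[0,0,-25],"rot":[0,0,0]},{"grip":0,"linear":[-15,-10,-5],"rot":[0,0,0]},{"grip":0,"linear":[-20,-20,0],"rot":[0,0,0]},{"grip":0,"linear":[-20,-25,0],"rot":[0,0,0]},{"grip":0,"linear":[-20,-25,0],"rot":[0,0,0]},{"grip":0,"linear":[0,0,0],"rot":[0,0,0]}]'; python3 s.py 2 106 130; python3 -c "
from rig import sensors;print(sensors.sense()['joints'].round(2))"
```

```text
time_s: 15.55
eef_pos: [574.5, 103.0, 135.6]
ee_rot: [-0.0, 0.995, -0.1, -0.001]
force: [0.1, 0.5, 0.1]
grip_width: -0.001
t15.55 box [  6.23  83.83 135.57] F [0.  0.5 0.1] T [-0.    0.08 -0.01] toolx yaw-Y 0.004 z [-0.003  0.001 -1.   ] g-0.00
t15.55 box [  6.23  83.83 135.57] F [0.  0.5 0.1] T [-0.    0.08 -0.01] toolx yaw-Y 0.004 z [-0.003  0.001 -1.   ] g-0.00
tool delta [ -4.1 -22.2   5.6]
[-0.02  0.53  1.44  0.    1.18  1.75]
```

```bash
python3 -m creep '[{"grip":0,"linear":[-2,-10,0],"rot":[0,0,-0.1208]},{"grip":0,"linear":[0,0,0],"rot":[0,0,-0.1208]},{"grip":0,"linear":[0,0,0],"rot":[0,0,-0.1208]},{"grip":0,"linear":[0,0,0],"rot":[0,0,-0.1208]},{"grip":0,"linear":[0,0,0],"rot":[0,0,-0.1208]},{"grip":0,"linear":[0,0,0],"rot":[0,0,-0.1208]},{"grip":0,"linear":[0,0,0],"rot":[0,0,-0.1208]},{"grip":0,"linear":[0,0,0],"rot":[0,0,-0.1208]},{"grip":0,"linear":[0,0,0],"rot":[0,0,-0.1208]},{"grip":0,"linear":[0,0,0],"rot":[0,0,-0.1208]},{"grip":0,"linear":[0,0,0],"rot":[0,0,-0.1208]},{"grip":0,"linear":[0,0,0],"rot":[0,0,-0.1208]}]'>/dev/null;  python3 -m creep '[{"grip":0,"linear":[0,0,0],"rot":[0,0,-0.1208]},{"grip":0,"linear":[0,0,0],"rot":[0,0,0]}]'>/dev/null; python3 s.py 2 106 115;python3 - <<'E'
from h import *
p,d=imaging.capture("scene");cv2.imwrite("pics/s5.png",cv2.resize(p[110:330,200:440,::-1],None,fx=2.7,fy=2.7))
E
```

```text
t16.72 box [  7.52  89.99 135.35] F [-0.7 -0.2  0.3] T [ 0.    0.01 -0.  ] toolx yaw-Y 1.574 z [-0.001 -0.    -1.   ] g-0.00
t16.72 box [  7.52  89.99 135.35] F [-0.7 -0.2  0.3] T [ 0.    0.01 -0.  ] toolx yaw-Y 1.574 z [-0.001 -0.    -1.   ] g-0.00
tool delta [16.  -5.4 20.4]
```

View pics/s5.png

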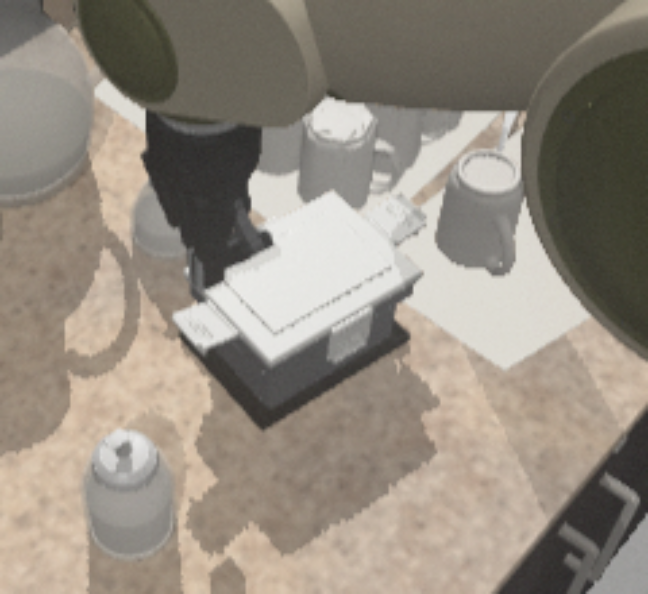

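```bash
python3 -m creep '[{"grip":0,"linear":[8,-5.4,0],"rot":[0,0,0]},{"grip":0,"linear":[7,0,0],"rot":[0,0,0]},{"grip":0,"linear":[0,0,10],"rot":[0,0,0]},{"grip":0,"linear":[0,0,10],"rot":[0,0,0]},{"grip":0,"linear":[0,0,8],"rot":[0,0,0]},{"grip":0,"linear":[0,0,7],"rot":[0,0,0]},{"grip":0,"linear":[0,0,6],"rot":[0,0,0]},{"grip":0,"linear":[0,0,0],"rot":[0,0,0]}]' >/dev/null; python3 s.py ;  python3 -m creep '[{"grip":0,"linear":[0,0,5],"rot":[0,0,0]},{"grip":0,"linear":[0,0,5],"rot":[0,0,0]},{"grip":0,"linear":[0,0,5],"rot":[0,0,0]},{"grip":0,"linear":[0,0,0],"rot":[0,0,0]}]' >/dev/null; python3 s.py; python3 -m creep '[{"grip":0,"linear":[0,0,5],"rot":[0,0,0]},{"grip":0,"linear":[0,0,5],"rot":[0,0,0]},{"grip":0,"linear":[0,0,4],"rot":[0,0,0]},{"grip":0,"linear":[0,0,0],"rot":[0,0,0]}]' >/dev/null; python3 s.py 2 94 63.5 
```

```text
t17.43 box [  1.71 104.86  92.91] F [-0.1 -0.1 -0.6] T [-0.01 -0.02 -0.04] toolx yaw-Y 1.570 z [-0.002 -0.    -1.   ] g0.00
t17.77 box [  2.11 105.02  78.68] F [ 0.5 -0.1  0.6] T [ 0.   -0.02  0.01] toolx yaw-Y 1.570 z [-0.001  0.    -1.   ] g0.00
t18.10 box [  1.85 105.11  64.44] F [ 0.1  1.4 -0.3] T [ 0.11 -0.02 -0.02] toolx yaw-Y 1.570 z [-0.001  0.    -1.   ] g-0.00
t18.10 box [  1.85 105.11  64.44] F [ 0.1  1.4 -0.3] T [ 0.11 -0.02 -0.02] toolx yaw-Y 1.570 z [-0.001  0.    -1.   ] g-0.00
tool delta [-11.1   0.2   0.9]
```

```bash
python3 -m creep '[{"grip":0,"linear":[-1.5,0,0],"rot":[0,0,0]},{"grip":0,"linear":[-1.5,0,0],"rot":[0,0,0]},{"grip":0,"linear":[-1,0,0],"rot":[0,0,0]},{"grip":0,"linear":[-1,0,0],"rot":[0,0,0]},{"grip":0,"linear":[0,0,0],"rot":[0,0,0]}]' >/dev/null; python3 s.py;for i in 1 2 3 4 5 6; do python3 -m creep '[{"grip":0,"linear":[-0.8,0,0],"rot":[0,0,0]},{"grip":0,"linear":[0,0,0],"rot":[0,0,0]}]' >/dev/null; python3 s.py; done
```

```text
t18.52 box [  2.16 100.01  65.5 ] F [-0.9  2.  -0.9] T [0.36 0.05 0.01] toolx yaw-Y 1.570 z [-0.  0. -1.] g-0.00
t18.68 box [ 2.19 99.27 65.46] F [-0.2  2.8 -1.2] T [ 0.41  0.09 -0.06] toolx yaw-Y 1.570 z [-0.  0. -1.] g0.00
t18.85 box [ 2.2  98.47 65.46] F [-0.7  2.9 -2.1] T [0.4  0.01 0.09] toolx yaw-Y 1.570 z [-0.  0. -1.] g0.00
t19.02 box [ 2.22 97.72 65.45] F [-0.8  2.1 -1.1] T [ 0.55  0.01 -0.02] toolx yaw-Y 1.570 z [-0.  0. -1.] g-0.00
t19.18 box [ 2.2  97.47 65.44] F [ 0.5  6.2 -3.1] T [ 1.16 -0.05  0.01] toolx yaw-Y 1.570 z [ 0.     0.001 -1.   ] g0.00
t19.35 box [ 2.16 97.18 65.4 ] F [ 1.   8.8 -3.2] T [ 1.6  -0.09 -0.  ] toolx yaw-Y 1.570 z [ 0.001  0.002 -1.   ] g0.00
t19.52 box [ 2.13 96.63 65.29] F [ 1.4 11.9 -4.2] T [ 1.95 -0.21  0.01] toolx yaw-Y 1.570 z [ 0.001  0.002 -1.   ] g-0.00
```

```bash
for i in 1 2 3 4 5 6; do python3 -m creep '[{"grip":0,"linear":[-0.8,0,0],"rot":[0,0,0]},{"grip":0,"linear":[0,0,0],"rot":[0,0,0]}]' >/dev/null; python3 s.py; done
```

```text
t19.68 box [ 2.09 95.88 65.19] F [ 1.6 12.  -5.9] T [ 2.09 -0.19 -0.04] toolx yaw-Y 1.570 z [ 0.001  0.002 -1.   ] g0.00
t19.85 box [ 1.98 94.84 65.1 ] F [ 1.2 10.8 -5.1] T [ 1.71 -0.15  0.  ] toolx yaw-Y 1.570 z [ 0.     0.002 -1.   ] g-0.00
t20.02 box [ 1.96 93.53 65.1 ] F [ 2.   5.9 -3.4] T [ 1.05 -0.06 -0.  ] toolx yaw-Y 1.570 z [-0.     0.001 -1.   ] g-0.00
t20.18 box [ 2.04 92.22 65.36] F [-1.5  3.6 -1.6] T [ 0.7   0.16 -0.04] toolx yaw-Y 1.570 z [-0.001  0.    -1.   ] g0.00
t20.35 box [ 2.02 92.13 65.48] F [-0.8  8.5 -2.3] T [ 1.4   0.12 -0.01] toolx yaw-Y 1.570 z [ 0.     0.002 -1.   ] g0.00
t20.52 box [ 2.04 92.02 65.57] F [-0.5 13.4 -2.6] T [2.03 0.13 0.  ] toolx yaw-Y 1.570 z [ 0.001  0.003 -1.   ] g-0.00
```

```bash
python3 -m creep '[{"grip":0,"linear":[6,0,0],"rot":[0,0,0]},{"grip":0,"linear":[6,0,0],"rot":[0,0,0]},{"grip":0,"linear":[0,0,-20],"rot":[0,0,0]},{"grip":0,"linear":[0,0,-30],"rot":[0,0,0]},{"grip":0,"linear":[0,0,-20],"rot":[0,0,0]},{"grip":0,"linear":[0,0,0],"rot":[0,0,0]}]' >/dev/null; python3 s.py; python3 -m creep '[{"grip":0,"linear":[-15,0,0],"rot":[0,0,0]},{"grip":0,"linear":[-28,0,0],"rot":[0,0,0]},{"grip":0,"linear":[-28,0,0],"rot":[0,0,0]},{"grip":0,"linear":[-28,0,0],"rot":[0,0,0]},{"grip":0,"linear":[-28,0,0],"rot":[0,0,0]},{"grip":0,"linear":[-28,0,0],"rot":[0,0,0]},{"grip":0,"linear":[-28,0,0],"rot":[0,0,0]},{"grip":0,"linear":[-20,0,0],"rot":[0,0,0]},{"grip":0,"linear":[-5,0,0],"rot":[0,0,0]},{"grip":0,"linear":[0,0,0],"rot":[0,0,0]},{"grip":0,"linear":[0,0,0],"rot":[0,0,0]}]' >/dev/null; python3 s.py 2 -105.5 95; python3 - <<'E'
from h import *
p,d=imaging.capture("scene");cv2.imwrite("pics/s6.png",cv2.resize(p[110:330,200:440,::-1],None,fx=2.7,fy=2.7))
E
```

```text
t21.02 box [  4.29 102.84 140.11] F [ 0.2  0.6 -0. ] T [0.05 0.03 0.04] toolx yaw-Y 1.570 z [ 0.008 -0.001 -1.   ] g0.00
t21.93 box [   2.04 -104.98  135.26] F [0.4 0.9 0.2] T [-0.07 -0.03 -0.  ] toolx yaw-Y 1.570 z [-0.  0. -1.] g-0.00
t21.93 box [   2.04 -104.98  135.26] F [0.4 0.9 0.2] T [-0.07 -0.03 -0.  ] toolx yaw-Y 1.570 z [-0.  0. -1.] g-0.00
tool delta [-0.5 -0.  40.3]
```

View pics/s6.png

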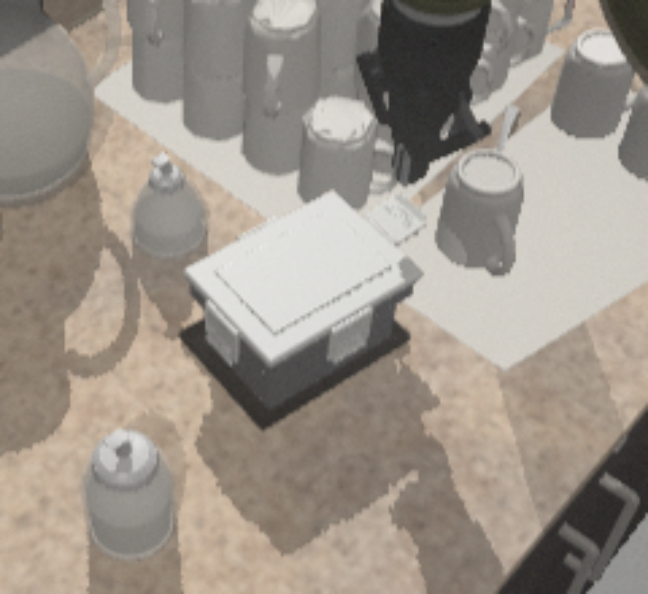

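```bash
python3 - <<'E'
from h import *
from s import C,Y
c,sn=np.cos(Y),np.sin(Y);B=np.array([[c,sn],[-sn,c]])
for n in("top","scene"):
    W=cloud(n,np.load(n+"0.npz")["d"]).reshape(-1,3);W=W[W[:,2]>30];b=(W[:,:2]-C)@B.T
    for nm,m in(("finger zone",(abs(b[:,0]-2)<25)&(b[:,1]<-112)&(b[:,1]>-200)),("knuckle/body z>70",(abs(b[:,0]-2)<70)&(b[:,1]<-113)&(b[:,1]>-155))):
        q=np.c_[b,W[:,2]][m]; print(n,nm,len(q),q[np.argsort(-q[:,1])][:6].round().tolist(), "zmax",q[:,2].max() if len(q) else 0)
E
```

```text
top finger zone 372 [[13.0, -112.0, 103.0], [7.0, -112.0, 97.0], [4.0, -112.0, 102.0], [-2.0, -112.0, 98.0], [-14.0, -113.0, 102.0], [11.0, -113.0, 103.0]] zmax 105.91281493754566
top knuckle/body z>70 32 [[22.0, -113.0, 97.0], [19.0, -113.0, 102.0], [-7.0, -113.0, 101.0], [3.0, -113.0, 98.0], [-0.0, -113.0, 103.0], [10.0, -113.0, 100.0]] zmax 105.91281493754566
scene finger zone 483 [[-14.0, -113.0, 88.0], [-2.0, -113.0, 100.0], [-11.0, -113.0, 102.0], [12.0, -113.0, 101.0], [22.0, -113.0, 100.0], [-4.0, -113.0, 102.0]] zmax 105.1442329324602
scene knuckle/body z>70 47 [[12.0, -113.0, 101.0], [22.0, -113.0, 100.0], [-4.0, -113.0, 102.0], [-1.0, -113.0, 102.0], [-8.0, -113.0, 101.0], [9.0, -113.0, 100.0]] zmax 105.1442329324602
```

```bash
python3 -m creep '[{"grip":0,"linear":[0,0,10],"rot":[0,0,0]},{"grip":0,"linear":[0,0,10],"rot":[0,0,0]},{"grip":0,"linear":[0,0,8],"rot":[0,0,0]},{"grip":0,"linear":[0,0,7],"rot":[0,0,0]},{"grip":0,"linear":[0,0,6],"rot":[0,0,0]},{"grip":0,"linear":[0,0,0],"rot":[0,0,0]}]' >/dev/null; python3 s.py
```

```text
t22.48 box [   1.52 -105.28   93.02] F [0.2 0.3 0.1] T [0.   0.01 0.04] toolx yaw-Y 1.570 z [-0.002  0.001 -1.   ] g-0.01
```

Only flap points are nearby (nothing else in the zone above z = 106), so I continue down.

```bash
python3 -m creep '[{"grip":0,"linear":[0,0,5],"rot":[0,0,0]},{"grip":0,"linear":[0,0,5],"rot":[0,0,0]},{"grip":0,"linear":[0,0,5],"rot":[0,0,0]},{"grip":0,"linear":[0,0,0],"rot":[0,0,0]}]' >/dev/null; python3 s.py; python3 -m creep '[{"grip":0,"linear":[0,0,5],"rot":[0,0,0]},{"grip":0,"linear":[0,0,5],"rot":[0,0,0]},{"grip":0,"linear":[0,0,4],"rot":[0,0,0]},{"grip":0,"linear":[0,0,0],"rot":[0,0,0]}]' >/dev/null; python3 s.py 
python3 -m creep '[{"grip":0,"linear":[1.5,0,0],"rot":[0,0,0]},{"grip":0,"linear":[1.5,0,0],"rot":[0,0,0]},{"grip":0,"linear":[1,0,0],"rot":[0,0,0]},{"grip":0,"linear":[0,0,0],"rot":[0,0,0]}]' >/dev/null; python3 s.py;for i in 1 2 3 4; do python3 -m creep '[{"grip":0,"linear":[0.8,0,0],"rot":[0,0,0]},{"grip":0,"linear":[0,0,0],"rot":[0,0,0]}]' >/dev/null; python3 s.py; done
```

```text
t22.82 box [   1.96 -105.49   78.71] F [ 0.2 -0.6  0. ] T [-0.05  0.05  0.06] toolx yaw-Y 1.570 z [-0.001  0.    -1.   ] g-0.00
t23.15 box [   1.76 -105.52   64.53] F [ 0.9 -1.5  0.1] T [-0.15 -0.06 -0.  ] toolx yaw-Y 1.570 z [-0.001  0.    -1.   ] g0.00
t23.48 box [   2.04 -101.29   65.49] F [ 0.  -1.5 -0.1] T [-0.33  0.04 -0.01] toolx yaw-Y 1.570 z [-0. -0. -1.] g-0.00
t23.65 box [   2.08 -100.59   65.5 ] F [-0.6 -2.5 -1.6] T [-0.4   0.05  0.02] toolx yaw-Y 1.570 z [-0. -0. -1.] g-0.00
t23.82 box [  2.1  -99.8   65.48] F [-0.5 -2.7 -1.6] T [-0.41  0.04 -0.04] toolx yaw-Y 1.570 z [-0. -0. -1.] g-0.00
t23.98 box [  2.11 -99.1   65.45] F [ 0.1 -3.6 -1. ] T [-0.55 -0.   -0.03] toolx yaw-Y 1.570 z [-0. -0. -1.] g0.00
t24.15 box [  2.11 -98.83  65.39] F [ 0.7 -7.4 -3.2] T [-1.23  0.09  0.01] toolx yaw-Y 1.570 z [-0.    -0.001 -1.   ] g-0.00
```

```bash
for i in 1 2 3 4 5 6; do python3 -m creep '[{"grip":0,"linear":[0.8,0,0],"rot":[0,0,0]},{"grip":0,"linear":[0,0,0],"rot":[0,0,0]}]' >/dev/null; python3 s.py; done
```

```text
t24.32 box [  2.14 -98.48  65.35] F [-0.5 -9.3 -3.2] T [-1.65  0.03 -0.  ] toolx yaw-Y 1.570 z [-0.001 -0.002 -1.   ] g0.00
t24.48 box [  2.11 -97.9   65.22] F [ 1.1 -9.8 -4.3] T [-1.96 -0.1  -0.01] toolx yaw-Y 1.570 z [-0.001 -0.002 -1.   ] g0.00
t24.65 box [  2.06 -97.13  65.09] F [ -0.3 -10.5  -5.6] T [-2.04 -0.07  0.03] toolx yaw-Y 1.570 z [-0.001 -0.002 -1.   ] g-0.00
t24.82 box [  2.03 -96.12  65.08] F [ 0.6 -8.2 -5.5] T [-1.59 -0.06 -0.02] toolx yaw-Y 1.570 z [-0.001 -0.002 -1.   ] g0.00
t24.98 box [  1.98 -94.82  65.11] F [-0.3 -5.  -4. ] T [-1.01 -0.05 -0.03] toolx yaw-Y 1.570 z [-0.001 -0.001 -1.   ] g0.00
t25.15 box [  2.   -93.58  65.35] F [-0.8 -4.3 -2.6] T [-0.77 -0.   -0.02] toolx yaw-Y 1.570 z [-0. -0. -1.] g0.00
```

```bash
for i in 1 2; do python3 -m creep '[{"grip":0,"linear":[0.8,0,0],"rot":[0,0,0]},{"grip":0,"linear":[0,0,0],"rot":[0,0,0]}]' >/dev/null; python3 s.py; done
python3 -m creep '[{"grip":0,"linear":[-5,0,0],"rot":[0,0,0]},{"grip":0,"linear":[-6,0,0],"rot":[0,0,0]},{"grip":0,"linear":[0,0,-20],"rot":[0,0,0]},{"grip":0,"linear":[0,0,-30],"rot":[0,0,0]},{"grip":0,"linear":[0,0,-30],"rot":[0,0,0]},{"grip":0,"linear":[0,0,-30],"rot":[0,0,0]},{"grip":0,"linear":[0,-30,-10],"rot":[0,0,0]},{"grip":0,"linear":[0,-30,0],"rot":[0,0,0]},{"grip":0,"linear":[0,-30,0],"rot":[0,0,0]},{"grip":0,"linear":[0,-30,0],"rot":[0,0,0]},{"grip":0,"linear":[0,-30,0],"rot":[0,0,0]},{"grip":0,"linear":[0,0,0],"rot":[0,0,0]}]'
python3 - <<'E'
from h import *
for n,b in(("scene",(200,110,440,330)),("top",(180,140,420,310))):
    p,d=imaging.capture(n);np.savez(n+"1.npz",p=p,d=d);x0,y0,x1,y1=b;cv2.imwrite(f"pics/{n}7.png",cv2.resize(p[y0:y1,x0:x1,::-1],None,fx=2.7,fy=2.7))
E
```

```text
t25.32 box [  2.06 -93.51  65.44] F [-1.4 -9.1 -1.4] T [-1.51  0.15 -0.05] toolx yaw-Y 1.571 z [-0.001 -0.002 -1.   ] g-0.00
t25.48 box [  2.09 -93.41  65.47] F [ -1.1 -14.   -2.1] T [-2.23  0.25  0.02] toolx yaw-Y 1.571 z [-0.001 -0.003 -1.   ] g0.00
time_s: 26.48
eef_pos: [382.1, -46.8, 185.3]
ee_rot: [-0.001, 0.776, 0.631, -0.0]
force: [0.1, -0.4, 0.2]
grip_width: 0.002
```

View pics/scene7.png

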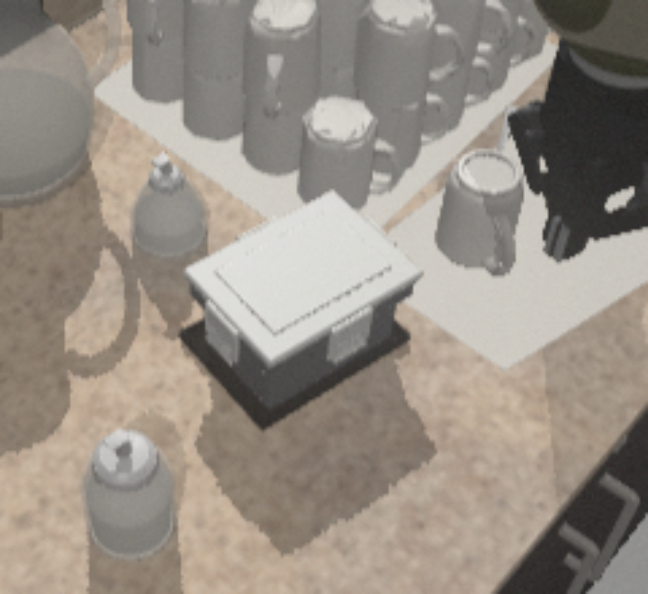

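View pics/top7.png

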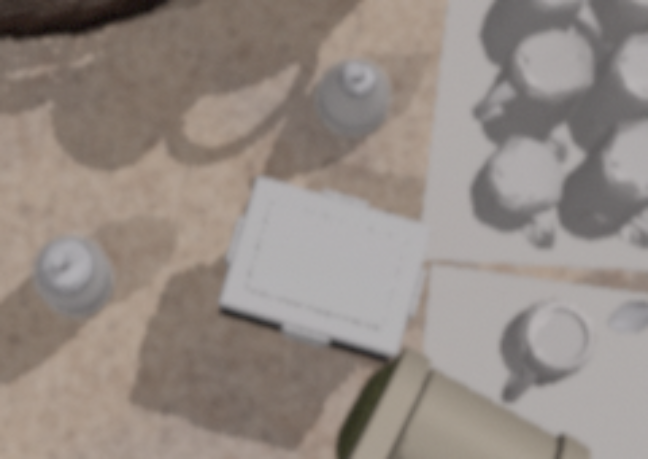

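```bash
python3 - <<'E'
from h import *
from rig import ctrl
a=np.load("scene0.npz");b=np.load("scene1.npz");W0,W1=cloud("scene",a["d"]),cloud("scene",b["d"])
print("lid z",np.nanmedian(W0[200:214,305:320,2]),np.nanmedian(W1[200:214,305:320,2]))
g=lambda q,r:cv2.cvtColor(q["p"],cv2.COLOR_RGB2GRAY)[r].astype(np.float32)
for nm,r in(("disp",np.s_[262:322,225:272]),("shaker",np.s_[160:208,244:278])):
    print(nm,cv2.phaseCorrelate(g(a,r),g(b,r)))
print(sensors.sense()["force"].round(1)); print(ctrl.finish_job())
E
```

```text
lid z 100.06189780083433 96.22343157138677
disp ((0.03450248195662198, -0.057682038294100124), 0.9685187591446771)
shaker ((0.10302328784885617, 0.22955448390266042), 0.9564742904018473)
[-0.4 -0.6  0.4]
the job is handed in; nothing more can be done
None
```

The lid is home, all four clips are shut, and I handed the job in at about 26.6 s with the arm clear of everything.

**Lid:** I pressed it in the middle down to its hard stop, then on to about 23 N straight down (about 25 N in total). It met the finger at about 99 mm and stopped at about 95 mm, against the 102 and 96 mm expected. That is about 4 mm of travel instead of 6. The camera agrees: the lid top went from about 100 to 96 mm, so either it started partly down or the height readings are 1–2 mm off. The resistance rose sharply at the stop, and all four clips then closed.

**Clips:** I folded them in the order front, back, left, right. On each one the force rose to about 9–14 N, dropped as the clip snapped, then rose again to 13–16 N against the shut stop. The highest total force was about 16 N.

**Final check:** The last pictures show the front and left flaps hanging straight down. From above, only thin flap edges show on the sides, so back and right are confirmed mainly by the snap in the force readings. Both sugar dispensers are where they were, to within 0.25 pixel. I checked the mug only by eye, and it looks unmoved.

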